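# Wind the run-on timer of the open dust gate and start the extractor

### The arm

A 6-joint arm with a two-finger parallel gripper is mounted at the origin on the work surface. World frame = base frame: x ahead of the robot, y to its left, z up, the work surface at z = 0. Lengths are in m, angles in rad, forces in N, time in s.
With the tool pointing down it reaches from about 0.4 to 0.825 m from the base axis. Payload 7 kg.
Tool frame: the origin (TCP) lies at the very end of the fingers, on their centre line; the grasp point (between the pads) lies 19 mm behind it (arm.grasp_offset is the distance from the TCP to the grasp point, in m); z points along the fingers, y is the line along which they close (so a half turn about z gives the same grasp; the last joint's range is limited). The gripper opens to 88 mm and grips with 3 to 60 N. Pads are 19 mm wide; open, the fingers measure 130 mm over their backs; the gripper's body (78 mm by 193 mm) begins 47 mm behind the grasp point.
Start: joints at [1.626, 0.359, 0.012, 0, -1.224, -0.288], TCP at [0.156, 0.657, 0.227] pointing down, gripper open.
Joint ranges: [-3.07, 3.07], [-1.43, 2.12], [-1.02, 1.25], [-3.03, 1.67], [-3.05, -0], [-3.03, 3.03]. Speed limits (rad/s): [2.39, 2.39, 3.01, 3.14, 3.14, 3.14].

### API

Orientations are given as [roll, pitch, yaw] about the fixed x, y, z axes, in that order (R = Rz(yaw) Ry(pitch) Rx(roll)).
In Python, from station import get_state, cams, arm, nets gives the robot as it stands.
- The arm moves only by the shell command python3 -m creep 'ROWS' [FORCE]. ROWS is a JSON object of lists of equal length, an entry for each row: "translation": the shift along the world's x, y, z in mm, a list of three; "spin": the turn about the world's z in rad; "gripper": the opening, from 0 (shut) to 1 (fully open). In form: {"translation": [[dx, dy, dz], ...], "spin": [spin, ...], "gripper": [gripper, ...]}. A call has 1 to 8 rows; each row shifts and turns the commanded pose from where the row before left it; what a row does not reach is not made up. A row lasts 1/10 s, in which the tool goes at most 50 mm and 8.59 degrees, less where a joint would pass 70% of its speed; a pose out of reach is approached as far as the arm can. A call is refused whole if a number of a shift passes 50 or a number of a turn 0.15, either way. A call with a gripper value outside its range is refused whole. The fingers move at their own pace and stop on an object; FORCE is the grip in N (left out, the last holds). Time passes only in rows, so rows that do not move let the fingers close. It gives the time, the measured TCP pose, the force, the opening and the grip force at its end, in the units of the state.
- get_state(): the state, without advancing time (a new reading comes with each control period).
- cams.grab_frame(name): name is "side" or "top"; returns a dict with "img" (400x640x3 uint8, red, green, blue), "mtx" (3x3 intrinsics, pixels), "R" (3x3) and "t" (3): a world point X has camera coordinates R X + t. Camera axes: x right, y down, z forward; pixel columns grow to the right and rows downward; lengths in m; the calibration is good to about 2 mm. A picture is of the moment at which its call begins. There is no depth.
- arm.job_done(): hands the job in; it is judged then, once.
Trained networks look in the newest picture that a camera, given by its name, has taken for a name from the list of things; names that differ only in an ending like _2 or _b are one class to them, and where a whole thing is asked for, a point or a joint stands for the part that bears it (a point fixed in the world has none). Each returns a list of dicts, best first, with "confidence" (0 to 1); they miss things now and then, are a little off and sometimes report something else, mostly with a low value. They report only what shows in the picture. A call takes as long as a camera call. They do not tell look-alikes from the thing itself.
- nets.search_frame(camera, label): "centre" ([x, y, z] in m, in world coordinates, good to about 4 mm: the middle of the surface that is visible of it).
- nets.pinpoint(camera, label): "centre" ([x, y, z] in m, in world coordinates, good to about 4 mm: a listed point, or the origin of a listed thing).
The state is a dict: "t": time; "q": joint angles; "qd": joint speeds; "joint_efforts": joint torques, N m; "eef_pos": TCP position; "ee_rot": TCP orientation; "force": force on the tool from outside, world axes, zero at the start; "moment": the same for the moment, N m; "width": finger opening in m; "gripper_force": force on a finger pad.
Only numpy, scipy, OpenCV 4.12 (cv2) and the standard library are available. Lean on these libraries where they do the work, as an engineer would, in place of code of your own. Each camera call takes 0.05 s, during which the arm holds its last target. There are 200 camera calls.

### The job

One of the two dust gates is open: on the wind-up timer standing in front of it, wind the three-armed key clockwise, stroke by stroke, until its red-tipped arm points into the green band on the dial, but do not wind it past the band. Then push the red starter lever fully over, away from the robot, to start the extractor. Leave the other timer and the things lying on the bench where they are.

Things in the scene. Friction and masses are not known exactly. Their poses are not given: they have to be found in the camera images.
- timer_a: Grey wind-up timer fixed to the bench, the left one of two (+y is the robot's left). Plinth 150 x 150 x 30 mm with a flat white dial on top (radius 68 mm, top at z 32 mm). Origin: centre of the underside, on the key's vertical axis. Its -x side is its front and faces the robot, within 20 deg.
- hub_a (a point): Top of the key's hub, on the key's axis, z 60 mm. Hub radius 12 mm. Three black arms 120 deg apart, 10 mm wide with round ends 13 mm wide, reach out to 46 mm and span z 36 to 56 mm, so 4 mm clear of the dial. One arm's end is red. Push an arm sideways with closed fingertips lowered between the arms, about 36 mm from the axis.
- guard_a (a point): Middle of the front edge of the roof of the timer's clear guard, at its top. The guard covers timer x 18 to 72 mm, |y| under 70 mm; roof z 61 to 64 mm, closed at the far side and flanks, open at the front. Arms turn under it, fingers cannot: push an arm round the open front part, lift out, go back and push the next arm.
- key_a (a joint): Winding of the key (rad), grows clockwise seen from above; stops at 0 and 6.0; starts in 0 to 0.8. At value v the red arm points v clockwise from a direction 1.763 rad counterclockwise of timer +x. Green band: 5.0 to 5.5. It stays where it is let go (click-stop). Turning takes 0.16 N m plus 0.018 N m per rad: about 7 N at 36 mm near the band.
- red_a (a point): Centre of the red end of the key's arm, on its top (z 56 mm), 40 mm from the key's axis. The key turns less than one full turn in all, so this end's direction tells the winding.
- band_a (a point): Middle of the green band on the dial's edge (radius 49 to 65 mm, 29 deg long): where the red arm must point. It is at the timer's front, 20 deg from its -x direction towards its +y.
- timer_b: Grey wind-up timer fixed to the bench, the right one of two (+y is the robot's left). Plinth 150 x 150 x 30 mm with a flat white dial on top (radius 68 mm, top at z 32 mm). Origin: centre of the underside, on the key's vertical axis. Its -x side is its front and faces the robot, within 20 deg.
- hub_b (a point): Top of the key's hub, on the key's axis, z 60 mm. Hub radius 12 mm. Three black arms 120 deg apart, 10 mm wide with round ends 13 mm wide, reach out to 46 mm and span z 36 to 56 mm, so 4 mm clear of the dial. One arm's end is red. Push an arm sideways with closed fingertips lowered between the arms, about 36 mm from the axis.
- guard_b (a point): Middle of the front edge of the roof of the timer's clear guard, at its top. The guard covers timer x 18 to 72 mm, |y| under 70 mm; roof z 61 to 64 mm, closed at the far side and flanks, open at the front. Arms turn under it, fingers cannot: push an arm round the open front part, lift out, go back and push the next arm.
- key_b (a joint): Winding of the key (rad), grows clockwise seen from above; stops at 0 and 6.0; starts in 0 to 0.8. At value v the red arm points v clockwise from a direction 1.763 rad counterclockwise of timer +x. Green band: 5.0 to 5.5. It stays where it is let go (click-stop). Turning takes 0.16 N m plus 0.018 N m per rad: about 7 N at 36 mm near the band.
- red_b (a point): Centre of the red end of the key's arm, on its top (z 56 mm), 40 mm from the key's axis. The key turns less than one full turn in all, so this end's direction tells the winding.
- band_b (a point): Middle of the green band on the dial's edge (radius 49 to 65 mm, 29 deg long): where the red arm must point. It is at the timer's front, 20 deg from its -x direction towards its +y.
- gate_open: Dust gate fixed to the bench, its centre 150 to 180 mm from that of the timer it belongs to, on that timer's far side. Grey duct stub, radius 45 mm, 50 mm high, two dark rails; origin at the centre of its underside. This one is OPEN: its yellow blade (82 x 88 mm) is pulled out towards its own +y and the dark bore is seen from above. Which timer it stands behind varies.
- gate_shut: Dust gate fixed to the bench, its centre 150 to 180 mm from that of the timer it belongs to, on that timer's far side. Grey duct stub, radius 45 mm, 50 mm high, two dark rails; origin at the centre of its underside. This one is SHUT: its yellow blade fills the stub's mouth, only a small tab stands out on +y.
- offcut: Bystander, loose: wooden offcut, 45 x 110 x 20 mm, lying flat. Origin at about the middle of its underside. To be left alone.
- brush: Bystander, loose: bench brush lying flat. Origin at about the middle of its underside. To be left alone.
- wrench: Bystander, loose: steel spanner lying flat. Origin at about the middle of its underside. To be left alone.
- wax_tin: Bystander, loose: low round tin, radius 36 mm, 50 mm high. Origin at about the middle of its underside. To be left alone.
- glue: Bystander, loose: glue bottle, radius 30 mm, 170 mm high, upright. Origin at about the middle of its underside. To be left alone.
- push_block: Bystander, loose: wooden push block, 200 x 75 x 20 mm with a bow handle up to 64 mm. Origin at about the middle of its underside. To be left alone.
- tape_measure: Bystander, loose: orange tape measure, 70 x 38 x 62 mm, standing. Origin at about the middle of its underside. To be left alone.
- starter_base: Blue starter box fixed to the bench between and beyond the timers, 70 x 50 x 25 mm (x, y, z), with a round boss up to z 35 mm; origin at the centre of its underside. Its lever hinges at z 22 mm above the origin and swings in the box's x-z plane. The box's +x points away from the robot, within 15 deg.
- starter (a joint): Angle of the starter lever (rad): 0 = off, leaning 0.5 rad to the box's -x (towards the robot); 1.0 = fully over, leaning 0.5 rad to the box's +x. It stays where it is left; about 1 N at the ball moves it.
- starter_tip (a point): Centre of the red ball (radius 13 mm) at the end of the starter lever, 70 mm from its hinge: z 83 mm at both ends of its swing, 92 mm upright. The stem is a 10 mm steel bar.
There are look-alikes about, which are no part of the job. What is shaped like the timer_a but turquoise is not meant.

How it is judged:
By the outcome, as a careful person would: the job done as asked, in the order asked, and still so for the second after the job is handed in, with the robot touching nothing.
It also fails if it takes over 64 s, if anything falls off the work surface, if the arm or the gripper's body presses on something with over 40 N, if the wrist force passes 120 N, or if a joint passes its speed limit or range.

## Working session

There is one attempt and no reset: what is moved stays moved. The work goes in short steps, Python scripts to look and compute and a shell command to move; the robot and the scene stay as the last step left them, time stands still between calls to the robot, and variables do not carry over. Pictures are saved under pics/ and viewed, at most 10 in all, crops included, and the job is handed in when it is done.

```bash
ls; mkdir -p pics
python3 - <<'E'
from station import get_state,cams,arm,nets
import cv2,numpy as np
s=get_state();print(s['t'],s['eef_pos'],s['ee_rot'],s['width'],s['force'])
for c in ['top','side']:
    f=cams.grab_frame(c);cv2.imwrite(f'pics/{c}0.png',f['img'][:,:,::-1])
    for l in ['timer_a','hub_a','guard_a','red_a','band_a','gate_open','gate_shut','starter_base','starter_tip','glue','wax_tin','tape_measure','push_block','offcut','brush','wrench']:
        print(c,l,[(np.round(d['centre'],3).tolist(),round(d['confidence'],2)) for d in nets.pinpoint(c,l)[:4]])
print(get_state()['t'])
E
```

```text
pics
0.0 [0.15563189 0.65632674 0.22563697] [ 3.13999959e+00 -1.41793529e-04 -2.32865396e-01] 0.08791608204484196 [-0.03571707 -0.1912762   0.20591608]
top timer_a [([0.447, -0.199, 0.0], 0.9), ([0.516, 0.227, 0.003], 0.86), ([0.444, -0.204, 0.056], 0.65), ([0.281, 0.228, 0.002], 0.61)]
top hub_a [([0.288, 0.233, 0.061], 0.8), ([0.448, -0.207, 0.059], 0.73), ([0.518, 0.223, 0.059], 0.72)]
top guard_a [([0.538, 0.234, 0.066], 0.96), ([0.462, -0.202, 0.061], 0.72), ([0.305, 0.234, 0.066], 0.58)]
top red_a [([0.457, -0.162, 0.059], 0.69), ([0.515, 0.266, 0.056], 0.57)]
top band_a [([0.395, -0.177, 0.025], 0.95), ([0.225, 0.228, 0.034], 0.95), ([0.464, 0.233, 0.032], 0.56)]
top gate_open [([0.602, -0.208, -0.003], 0.61), ([0.497, 0.425, 0.001], 0.36)]
top gate_shut [([0.66, 0.28, 0.003], 0.63)]
top starter_base [([0.607, -0.017, 0.001], 0.81)]
top starter_tip [([0.575, -0.019, 0.082], 0.53), ([0.602, -0.206, -0.003], 0.28)]
top glue [([0.621, -0.438, 0.003], 0.75)]
top wax_tin [([0.524, -0.426, 0.0], 0.57), ([0.608, -0.019, -0.001], 0.16)]
top tape_measure [([0.496, 0.427, 0.002], 0.73),
[... 894 characters left out ...]
 0.0], 0.91), ([0.572, -0.019, 0.082], 0.49)]
side gate_shut [([0.66, 0.28, 0.0], 0.66), ([0.459, -0.161, 0.054], 0.19)]
side starter_base [([0.607, -0.016, -0.003], 0.6), ([0.392, -0.179, 0.028], 0.54)]
side starter_tip [([0.512, 0.266, 0.054], 0.68), ([0.468, -0.199, 0.059], 0.47), ([0.574, -0.017, 0.082], 0.42)]
side glue [([0.617, -0.444, -0.004], 0.62)]
side wax_tin [([0.52, -0.431, 0.006], 0.67), ([0.515, 0.27, 0.054], 0.35)]
side tape_measure [([0.5, 0.424, 0.002], 0.58)]
side push_block [([0.808, -0.004, -0.0], 0.81), ([0.522, 0.231, 0.001], 0.62)]
side offcut [([0.431, 0.018, -0.006], 0.65)]
side brush [([0.332, -0.454, 0.005], 0.56)]
side wrench [([0.395, 0.434, -0.001], 0.45)]
1.7
```

View pics/top0.png

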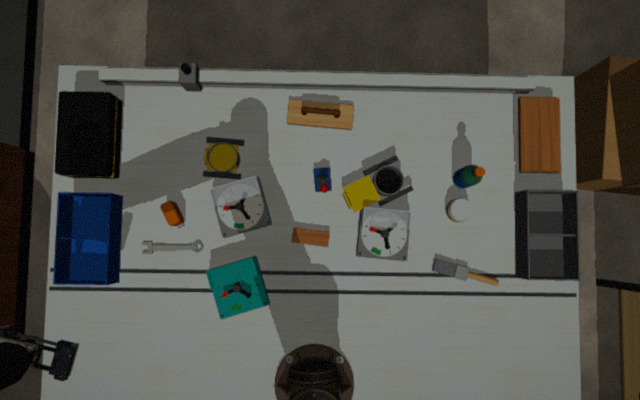

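View pics/side0.png

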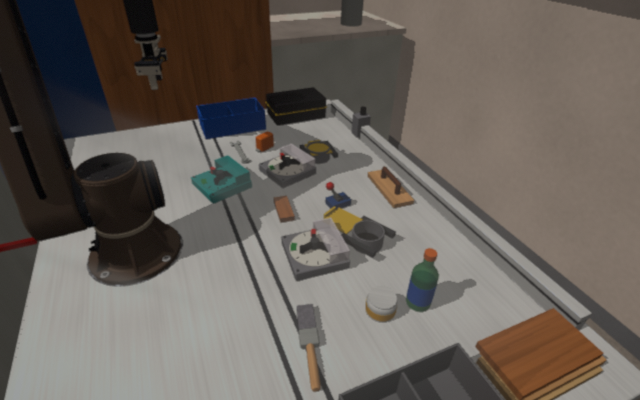

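The top view shows the open gate's dark bore at (387,180) and its blade at (360,192), both behind the right timer at (383,233). The shut gate at (222,157) is behind the left timer, and the turquoise look-alike is at (238,287). So timer_b is the one to wind. Next I refine its pose by colour and check it with an overlay.

```bash
cat > h.py <<'E'
from station import get_state,cams,arm,nets
import cv2,numpy as np
def proj(f,X):
    X=np.atleast_2d(X); p=(f['R']@X.T).T+f['t']; p=p@f['mtx'].T; return p[:,:2]/p[:,2:]
def unproj(f,uv,z):
    d=f['R'].T@np.linalg.inv(f['mtx'])@[*uv,1]; o=-f['R'].T@f['t']; return o+d*(z-o[2])/d[2]
def blob(f,col,near,z,r):
    h=cv2.cvtColor(f['img'],cv2.COLOR_RGB2HSV).astype(int);H,S,V=h[...,0],h[...,1],h[...,2]
    m=(S>110)&(V>50)&(((H<8)|(H>172)) if col=='red' else ((H>50)&(H<80)))
    u=proj(f,near)[0]; yy,xx=np.mgrid[:400,:640]; m&=np.hypot(xx-u[0],yy-u[1])<r
    return unproj(f,(xx[m].mean(),yy[m].mean()),z),m.sum()
C=np.array([.4475,-.201])
def red(r=16,col='red',z=.056):
    out=[]
    for c in ['top','side']:
        f=cams.grab_frame(c); out.append(blob(f,col,[*C,z],z,r*(1 if c=='top' else 1.3)))
    return out
E
python3 - <<'E'
from h import *
for col,z,r in(('red',.056,24),('green',.032,32)):
    for p,n in red(r,col,z): print(col,p.round(4),n,np.degrees(np.arctan2(*(p[:2]-C)[::-1])).round(1),np.hypot(*(p[:2]-C)).round(4))
ims=[]
yaw=np.radians(-3);R=np.array([[np.cos(yaw),-np.sin(yaw)],[np.sin(yaw),np.cos(yaw)]])
for c in ['top','side']:
    f=cams.grab_frame(c);u=proj(f,[*C,.03])[0]
    M=np.array([[5,0,200-5*u[0]],[0,5,200-5*u[1]]]);im=cv2.warpAffine(f['img'][:,:,::-1].copy(),M,(400,400),flags=cv2.INTER_CUBIC)
    def dr(P,z,col):
        q=proj(f,np.c_[np.array(P)@R.T+C,np.full(len(P),z)])@M[:,:2].T+M[:,2];cv2.polylines(im,[(q*8).astype(np.int32)],True,col,1,cv2.LINE_AA,3)
    s=.075;dr([[s,s],[s,-s],[-s,-s],[-s,s]],.03,(255,0,255))
    a=np.linspace(0,6.28,60);cs=np.c_[np.cos(a),np.sin(a)];dr(cs*.068,.032,(255,200,0));dr(cs*.012,.06,(0,255,255))
    dr([[.018,-.07],[.018,.07],[.072,.07],[.072,-.07]],.064,(0,200,0))
    ims.append(im)
cv2.imwrite('pics/ov.png',np.hstack(ims))
E
```

```text
red [ 0.4578 -0.1651  0.056 ] 27 74.0 0.0374
red [ 0.4579 -0.1678  0.056 ] 19 72.6 0.0348
green [ 0.394  -0.1767  0.032 ] 38 155.6 0.0588
green [ 0.3941 -0.1797  0.032 ] 15 158.2 0.0575
```

View pics/ov.png

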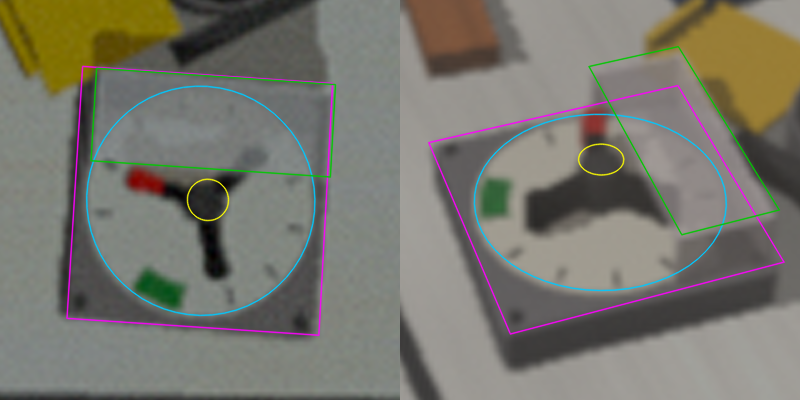

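The overlay fits in both views: plinth, dial, hub and guard edges agree to about 1 mm. The arms are at world angles 73.5, 193.5 and 313.5 deg, with the green band at about 157 deg. Next I approach with the fingers closed.

```bash
python3 -m creep '{"translation":[[27,-38,0],[27,-38,0],[27,-38,0],[27,-38,0],[27,-38,0],[27,-38,0],[27,-38,0],[27,-38,0]],"spin":[-0.1,-0.1,-0.1,-0.1,-0.1,-0.1,-0.1,-0.1],"gripper":[0,0,0,0,0,0,0,0]}' 20
```

```text
t: 2.8
eef_pos: [0.3725, 0.3512, 0.227]
ee_rot: [-3.141, 0.0, -1.037]
force: [0.8, 0.2, -0.5]
width: 0.0294
gripper_force: 0.0
```

```bash
python3 -m creep '{"translation":[[15,-46,-8],[15,-46,-8],[10,-46,-8],[10,-46,-8],[0,-46,-8],[0,-46,-8],[0,-46,-8],[0,-46,-8]],"spin":[-0.1,-0.1,-0.1,0,0,0,0,0],"gripper":[0,0,0,0,0,0,0,0]}'; python3 -c "
from h import *
s=get_state();print(s['q'],s['eef_pos'],s['ee_rot'],s['force'])"
```

```text
t: 3.6
eef_pos: [0.4215, -0.0169, 0.1628]
ee_rot: [-3.14, 0.0, -1.332]
force: [1.6, -0.1, 0.8]
width: 0.0002
gripper_force: 0.0
[ 4.32047655e-01 -1.49235811e-02 -6.09106319e-01  1.36804615e-04
 -9.75146727e-01 -1.93522851e-01] [ 0.42153793 -0.01688312  0.16277616] [-3.14013138e+00  1.70860733e-04 -1.33219473e+00] [ 1.56635066 -0.10746768  0.7527451 ]
```

```bash
python3 -m creep '{"translation":[[-1,-43,-10],[-1,-43,-10],[-1,-43,-10],[0,-43,-10],[0,-44,-10],[0,0,0]],"spin":[0,0,0,0,0,0],"gripper":[0,0,0,0,0,0]}'
python3 - <<'E'
from h import *
ims=[]
s=get_state();p=s['eef_pos'];a=s['ee_rot'][2]+np.pi/2
R=np.array([[np.cos(a),-np.sin(a)],[np.sin(a),np.cos(a)]])
for c in ['top','side']:
    f=cams.grab_frame(c);u=proj(f,[*C,.05])[0]
    M=np.array([[5,0,200-5*u[0]],[0,5,250-5*u[1]]]);im=cv2.warpAffine(f['img'][:,:,::-1].copy(),M,(400,400),flags=cv2.INTER_CUBIC)
    for z,col in((p[2],(255,0,255)),(.04,(0,255,255))):
        P=np.array([[.021,.0095],[.021,-.0095],[-.021,-.0095],[-.021,.0095]])@R.T+p[:2]
        q=proj(f,np.c_[P,np.full(4,z)])@M[:,:2].T+M[:,2];cv2.polylines(im,[(q*8).astype(np.int32)],True,col,1,cv2.LINE_AA,3)
    ims.append(im)
cv2.imwrite('pics/hov.png',np.hstack(ims))
E
```

```text
t: 4.2
eef_pos: [0.4175, -0.2351, 0.1112]
ee_rot: [3.139, 0.0, -1.338]
force: [-0.4, 0.2, -0.2]
width: 0.0005
gripper_force: 0.0
```

View pics/hov.png

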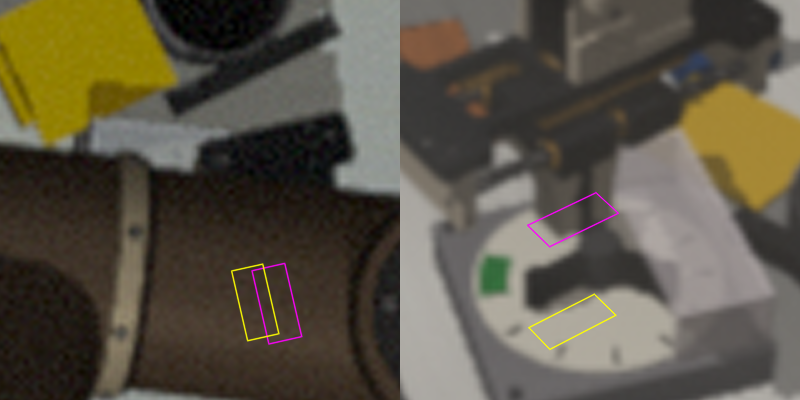

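```bash
python3 -m creep '{"translation":[[0,0,-25],[0,0,-25],[0,0,-20],[0,0,0]],"spin":[0,0,0,0],"gripper":[0,0,0,0]}'
cat > plan.py <<'E'
import sys
from h import *
def plan(fs,fe,n,o=16,r=36,C=np.array([.4475,-.2005])):
    s=get_state();p=s['eef_pos'][:2]*1e3
    ph=np.radians(np.linspace(fs,fe,n+1));W=[C*1e3+r*np.array([np.cos(a),np.sin(a)])+o*np.array([-np.sin(a),np.cos(a)]) for a in ph]
    out=[]
    for w in W: d=np.round(w-p).astype(int);p=p+d;out.append([*d.tolist(),0])
    print(out,'spin',round(ph[1]-ph[0],4),'yaw err',np.degrees(s['ee_rot'][2])+270-fs)
plan(*map(float,sys.argv[1:3]),int(sys.argv[3]))
E
python3 plan.py 193.5 73.5 16; python3 -c "
from h import *
s=get_state();print(s['eef_pos'],s['force'])"
```

```text
t: 4.7
eef_pos: [0.4174, -0.2298, 0.041]
ee_rot: [3.138, 0.002, -1.331]
force: [-0.1, 0.1, 0.4]
width: 0.0004
gripper_force: 0.0
[[-1, 5, 0], [-3, 5, 0], [-2, 4, 0], [-2, 5, 0], [-1, 5, 0], [0, 5, 0], [0, 6, 0], [1, 5, 0], [2, 4, 0], [2, 5, 0], [3, 4, 0], [3, 4, 0], [4, 4, 0], [4, 2, 0], [5, 3, 0], [5, 1, 0], [5, 1, 0]] spin -0.1309 yaw err 0.21739678777822746
[ 0.41744697 -0.2298461   0.04097041] [-0.14602399  0.10442439  0.36969556]
```

```bash
python3 -m creep '{"translation":[[-1,5,0],[-3,5,0],[-2,4,0],[-2,5,0],[-1,5,0],[0,5,0],[0,6,0],[1,5,0]],"spin":[0,-0.13,-0.13,-0.13,-0.13,-0.13,-0.13,-0.13],"gripper":[0,0,0,0,0,0,0,0]}'; python3 -c "
from h import *
for p,n in red(24): print(p,n,np.degrees(np.arctan2(*(p[:2]-C)[::-1])))"; python3 plan.py 141 73.5 9
```

```text
t: 5.5
eef_pos: [0.411, -0.1909, 0.044]
ee_rot: [-3.14, 0.0, -2.247]
force: [-0.7, -6.9, -2.9]
width: 0.0004
gripper_force: 2.7
[nan nan nan] 0 nan
[nan nan nan] 0 nan
[[-2, 0, 0], [2, 5, 0], [2, 5, 0], [3, 4, 0], [3, 4, 0], [4, 3, 0], [5, 3, 0], [4, 3, 0], [5, 1, 0], [5, 1, 0]] spin -0.1309 yaw err 0.45316926311605243h.py:11: RuntimeWarning: Mean of empty slice.
  return unproj(f,(xx[m].mean(),yy[m].mean()),z),m.sum()
  ret = ret.dtype.type(ret / rcount)
```

```bash
python3 -m creep '{"translation":[[1,5,-2],[2,5,0],[3,4,0],[3,4,0],[4,3,0],[5,3,0],[4,3,0],[5,1,0]],"spin":[-0.13,-0.13,-0.13,-0.13,-0.13,-0.13,-0.13,-0.13],"gripper":[0,0,0,0,0,0,0,0]}'; python3 plan.py 81 73.5 1
```

```text
t: 6.4
eef_pos: [0.436, -0.1628, 0.0411]
ee_rot: [3.142, -0.002, 2.999]
force: [-6.0, 3.6, 4.2]
width: 0.0001
gripper_force: 3.2
[[1, 0, 0], [5, 1, 0]] spin -0.1309 yaw err 360.84525937485637
```

```bash
python3 -m creep '{"translation":[[5,1,0],[1,0,0],[-8,-2,0],[0,0,25],[0,0,25],[0,0,0]],"spin":[-0.13,0,0,0,0,0],"gripper":[0,0,0,0,0,0]}'; python3 -c "
from h import *
s=get_state();print(s['eef_pos'],s['ee_rot'],s['force'])
for p,n in red(26): print(p,n,np.degrees(np.arctan2(*(p[:2]-C)[::-1])))
print(red(26)[1])
for c in ['top','side']:
  for d in nets.pinpoint(c,'red_b'): print(c,d)
f=cams.grab_frame('side');u=proj(f,[*C,.05])[0]
M=np.array([[5,0,200-5*u[0]],[0,5,250-5*u[1]]]);cv2.imwrite('pics/s1.png',cv2.warpAffine(f['img'][:,:,::-1].copy(),M,(400,400),flags=2))
" 2>/dev/null
```

```text
t: 7.0
eef_pos: [0.4384, -0.1643, 0.0943]
ee_rot: [3.14, 0.008, 2.876]
force: [0.5, -1.0, 0.1]
width: 0.0004
gripper_force: 0.0
[ 0.43840413 -0.16428512  0.0943321 ] [3.13985783 0.00764811 2.87591916] [ 0.51004612 -1.02243806  0.09653561]
[nan nan nan] 0 nan
[ 0.46042239 -0.22831336  0.056     ] 1 -64.68041374070143
(array([nan, nan, nan]), np.int64(0))
top {'centre': [0.5188, 0.2281, -0.0033], 'confidence': 0.74}
top {'centre': [0.2651, 0.2638, 0.0559], 'confidence': 0.73}
top {'centre': [0.5115, 0.2637, 0.0541], 'confidence': 0.72}
top {'centre': [0.6611, 0.2836, -0.0005], 'confidence': 0.69}
side {'centre': [0.4735, -0.2302, 0.0546], 'confidence': 0.62}
side {'centre': [0.2661, 0.2626, 0.0569], 'confidence': 0.55}
```

View pics/s1.png

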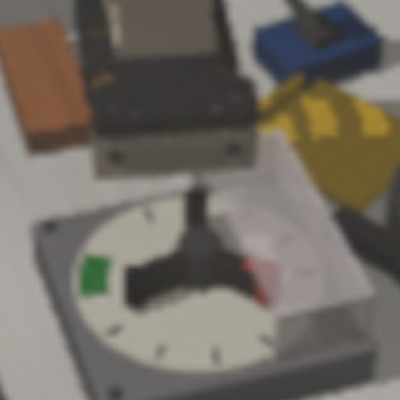

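The side crop shows the red arm under the guard at (258,280), about -48 deg, so the first stroke turned the key about 120 deg as intended. I return for stroke 2.

```bash
python3 -m creep '{"translation":[[-3,-9,0],[-3,-9,0],[-3,-9,0],[-3,-9,0],[-2,-9,0],[-2,-8,0],[-2,-8,0],[-2,-8,0]],"spin":[0.148,0.148,0.148,0.148,0.148,0.148,0.148,0.148],"gripper":[0,0,0,0,0,0,0,0]}';python3 -m creep '{"translation":[[0,0,0],[0,0,0],[0,0,0],[0,0,0],[0,0,0],[0,0,0],[0,0,0]],"spin":[0.148,0.148,0.148,0.148,0.148,0.148,0],"gripper":[0,0,0,0,0,0,0]}'
```

```text
t: 8.15
eef_pos: [0.4153, -0.2335, 0.0899]
ee_rot: [3.141, -0.001, -2.222]
force: [-0.6, 0.2, 0.1]
width: 0.0009
gripper_force: 0.0
t: 8.85
eef_pos: [0.4155, -0.2332, 0.09]
ee_rot: [3.141, 0.0, -1.338]
force: [1.0, -0.1, 0.5]
width: 0.0
gripper_force: 0.0
```

```bash
python3 -m creep '{"translation":[[2,0,-25],[0,0,-24],[0,0,0]],"spin":[0,0,0],"gripper":[0,0,0]}';  python3 plan.py 193.5 73.5 16
```

```text
t: 9.15
eef_pos: [0.4154, -0.2328, 0.0389]
ee_rot: [3.136, 0.002, -1.345]
force: [0.8, -0.2, -0.4]
width: 0.0002
gripper_force: 0.0
[[1, 8, 0], [-3, 5, 0], [-2, 4, 0], [-2, 5, 0], [-1, 5, 0], [0, 5, 0], [0, 6, 0], [1, 5, 0], [2, 4, 0], [2, 5, 0], [3, 4, 0], [3, 4, 0], [4, 4, 0], [4, 2, 0], [5, 3, 0], [5, 1, 0], [5, 1, 0]] spin -0.1309 yaw err -0.579228956396804
```

```bash
python3 -m creep '{"translation":[[0,7,1],[-3,5,0],[-2,4,0],[-2,5,0],[-1,5,0],[0,5,0],[0,6,0],[1,5,0]],"spin":[0,-0.13,-0.13,-0.13,-0.13,-0.13,-0.13,-0.13],"gripper":[0,0,0,0,0,0,0,0]}' && python3 -m creep '{"translation":[[1,5,0],[2,5,0],[3,4,0],[3,4,0],[4,3,0],[5,3,0],[4,3,0],[5,1,0]],"spin":[-0.13,-0.13,-0.13,-0.13,-0.13,-0.13,-0.13,-0.13],"gripper":[0,0,0,0,0,0,0,0]}'; python3 plan.py 81 73.5 1
```

```text
t: 9.95
eef_pos: [0.4105, -0.1913, 0.0437]
ee_rot: [-3.141, -0.001, -2.258]
force: [-0.1, -6.1, -3.6]
width: 0.0005
gripper_force: 3.0
t: 10.75
eef_pos: [0.4354, -0.1629, 0.0433]
ee_rot: [-3.141, -0.003, 2.985]
force: [-7.9, 2.1, 4.2]
width: 0.0006
gripper_force: 3.7
[[2, 1, 0], [5, 1, 0]] spin -0.1309 yaw err 360.0132594508301
```

```bash
python3 -m creep '{"translation":[[5,1,0],[1,0,0],[-8,-2,0],[0,0,25],[0,0,22],[-3,-9,0],[-3,-9,0],[-3,-9,0]],"spin":[-0.13,0,0,0,0,0.148,0.148,0.148],"gripper":[0,0,0,0,0,0,0,0]}';python3 -m creep '{"translation":[[-3,-9,0],[-2,-9,0],[-2,-8,0],[-2,-8,0],[0,-8,0],[0,0,0],[0,0,0],[0,0,0]],"spin":[0.148,0.148,0.148,0.148,0.148,0.148,0.148,0.148],"gripper":[0,0,0,0,0,0,0,0]}';python3 -m creep '{"translation":[[0,0,0],[0,0,0],[0,0,0],[0,0,0]],"spin":[0.148,0.148,0.148,0],"gripper":[0,0,0,0]}'; python3 -c "
from h import *
for p,n in red(24): print(p,n,np.degrees(np.arctan2(*(p[:2]-C)[::-1])))
for d in nets.pinpoint('side','red_b'): print(d)
f=cams.grab_frame('side');u=proj(f,[*C,.05])[0]
M=np.array([[5,0,200-5*u[0]],[0,5,250-5*u[1]]]);cv2.imwrite('pics/s2.png',cv2.warpAffine(f['img'][:,:,::-1].copy(),M,(400,400),flags=2))
" 2>/dev/null
```

```text
t: 11.55
eef_pos: [0.4271, -0.1914, 0.0911]
ee_rot: [-3.141, 0.003, -2.971]
force: [-0.4, -0.1, -0.5]
width: 0.0002
gripper_force: 0.0
t: 12.35
eef_pos: [0.4181, -0.2333, 0.0908]
ee_rot: [-3.139, 0.0, -1.788]
force: [-0.5, -0.1, -0.7]
width: 0.0003
gripper_force: 0.0
t: 12.75
eef_pos: [0.4181, -0.2332, 0.0907]
ee_rot: [-3.14, -0.001, -1.347]
force: [0.2, 0.4, -0.6]
width: 0.0003
gripper_force: 0.0
[nan nan nan] 0 nan
[ 0.40606543 -0.21664952  0.056     ] 38 -159.30883550904298
{'centre': [0.4074, -0.2061, 0.0533], 'confidence': 0.74}
{'centre': [0.3938, 0.4304, 0.0012], 'confidence': 0.56}
{'centre': [0.2645, 0.2617, 0.0557], 'confidence': 0.5}
```

View pics/s2.png

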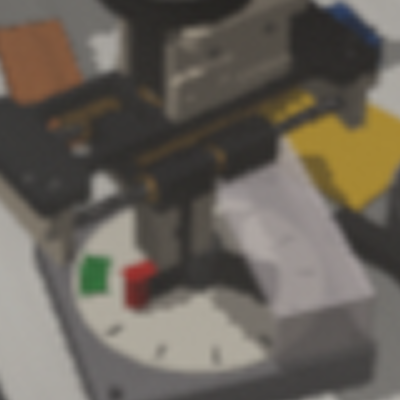

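The side crop shows the red end at (138,285), about 193 deg, with the band at (95,275). It needs about 35 deg more.

```bash
python3 -m creep '{"translation":[[0,0,-25],[0,0,-24],[0,0,0]],"spin":[0,0,0],"gripper":[0,0,0]}';  python3 plan.py 193.5 158.5 5
```

```text
t: 13.25
eef_pos: [0.4156, -0.2328, 0.0384]
ee_rot: [3.137, 0.002, -1.352]
force: [-0.3, -0.5, -0.1]
width: 0.0003
gripper_force: 0.0
[[1, 8, 0], [-3, 4, 0], [-2, 5, 0], [-2, 4, 0], [-1, 5, 0], [0, 5, 0]] spin -0.1222 yaw err -0.9454022999964593
```

```bash
python3 -m creep '{"translation":[[0,7,2],[-3,4,0],[-2,5,0],[-2,4,0],[-1,5,0],[0,5,0],[0,0,0]],"spin":[0,-0.12,-0.12,-0.12,-0.12,-0.12,0],"gripper":[0,0,0,0,0,0,0]}'; python3 -c "
from h import *
s=get_state();print(s['eef_pos'],s['ee_rot'])
for p,n in red(24): print(p,n,np.degrees(np.arctan2(*(p[:2]-C)[::-1])))
for c in ('side','top'):
  for d in nets.pinpoint(c,'red_b'): print(c,d,np.degrees(np.arctan2(*(d['centre'][:2]-C)[::-1])))
f=cams.grab_frame('side');u=proj(f,[*C,.05])[0]
M=np.array([[5,0,200-5*u[0]],[0,5,250-5*u[1]]]);cv2.imwrite('pics/s3.png',cv2.warpAffine(f['img'][:,:,::-1].copy(),M,(400,400),flags=2))
" 2>/dev/null
```

```text
t: 13.95
eef_pos: [0.4098, -0.2031, 0.0438]
ee_rot: [-3.141, -0.0, -1.952]
force: [-1.2, -2.6, -1.4]
width: 0.0005
gripper_force: 1.6
[ 0.40979191 -0.20307707  0.04384681] [-3.14062669e+00 -1.98484527e-04 -1.95170375e+00]
[nan nan nan] 0 nan
[nan nan nan] 0 nan
side {'centre': [0.4124, -0.1874, 0.0525], 'confidence': 0.65} 158.8204245825767
side {'centre': [0.2673, 0.2648, 0.0577], 'confidence': 0.53} 111.14952609192308
top {'centre': [0.3313, -0.4493, 0.0005], 'confidence': 0.58} -115.07876112844498
top {'centre': [0.5104, 0.2648, 0.0548], 'confidence': 0.54} 82.30949858112534
```

View pics/s3.png

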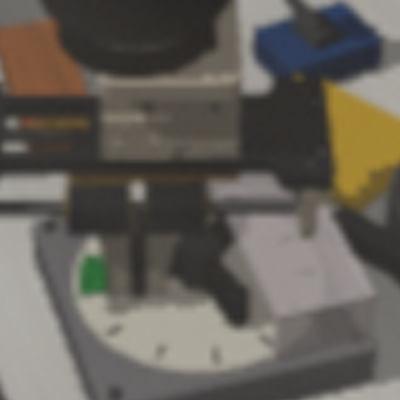

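```bash
python3 -m creep '{"translation":[[-3,-7,0],[0,0,25],[0,0,35],[0,0,35],[20,35,0],[20,35,0],[20,35,0],[20,35,0]],"spin":[0,0,0,0,-0.14,-0.14,-0.14,-0.14],"gripper":[0,0,0,0,0,0,0,0]}'; python3 -m creep '{"translation":[[18,28,0],[18,25,0],[0,0,0],[0,0,0],[0,0,0],[0,0,0]],"spin":[-0.14,-0.14,-0.14,-0.14,-0.09,0],"gripper":[0,0,0,0,0,0]}'; python3 -c "
from h import *
s=get_state();print(s['eef_pos'],s['ee_rot'])
for p,n in red(24): print(p,n,np.degrees(np.arctan2(*(p[:2]-C)[::-1])))
for c in ('side','top'):
  for d in nets.pinpoint(c,'red_b')[:2]: print(c,d,np.degrees(np.arctan2(*(d['centre'][:2]-C)[::-1])))
  for d in nets.pinpoint(c,'starter_tip')[:3]: print(c,d)
I=[]
for c in ('side','top'):
  f=cams.grab_frame(c);u=proj(f,[*C,.05])[0]
  M=np.array([[5,0,200-5*u[0]],[0,5,250-5*u[1]]]);I.append(cv2.warpAffine(f['img'][:,:,::-1].copy(),M,(400,400),flags=2))
cv2.imwrite('pics/s4.png',np.hstack(I))
" 2>/dev/null
```

```text
t: 15.0
eef_pos: [0.4874, -0.0697, 0.138]
ee_rot: [-3.141, 0.002, -2.512]
force: [0.4, -1.6, -0.2]
width: 0.0006
gripper_force: 0.0
t: 15.6
eef_pos: [0.5227, -0.0179, 0.1375]
ee_rot: [3.141, 0.0, 3.126]
force: [-0.6, 0.1, 0.4]
width: 0.0004
gripper_force: 0.0
[ 0.522725   -0.01793886  0.13753218] [3.14124461e+00 2.97651387e-04 3.12619812e+00]
[ 0.41204933 -0.18483433  0.056     ] 30 155.4867894952964
[ 0.40916645 -0.19343696  0.056     ] 35 168.8391383744792
side {'centre': [0.2649, 0.2603, 0.0566], 'confidence': 0.69} 111.59553415749076
side {'centre': [0.4075, -0.1851, 0.0536], 'confidence': 0.63} 158.32217914749558
side {'centre': [0.5726, -0.0163, 0.082], 'confidence': 0.65}
top {'centre': [0.4092, -0.1831, 0.0554], 'confidence': 0.46} 154.95035672294415
```

View pics/s4.png

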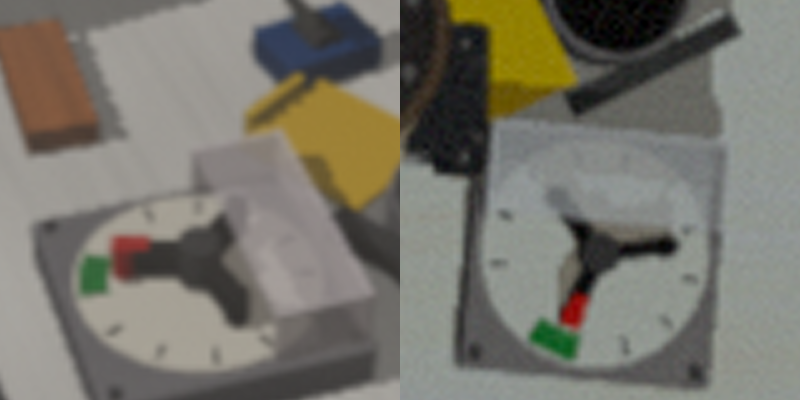

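In both views the red arm points into the green band: about 156 to 158 deg against the band's middle at about 157 deg. Next I push the starter lever.

```bash
python3 -m creep '{"translation":[[0,0,-35],[0,0,-37],[0,0,0],[15,0,0],[15,0,0],[15,0,0],[12,0,0],[12,0,0]],"spin":[0,0,0,0,0,0,0,0],"gripper":[0,0,0,0,0,0,0,0]}'; python3 -m creep '{"translation":[[12,0,0],[10,0,0],[5,0,0],[4,0,0],[0,0,0]],"spin":[0,0,0,0,0],"gripper":[0,0,0,0,0]}'
```

```text
t: 16.8
eef_pos: [0.5925, -0.0177, 0.0668]
ee_rot: [3.141, 0.001, 3.127]
force: [-1.8, 2.3, 1.0]
width: 0.0006
gripper_force: 0.8
t: 17.3
eef_pos: [0.6172, -0.0183, 0.0649]
ee_rot: [-3.141, -0.01, 3.126]
force: [-18.5, 4.1, 13.3]
width: 0.0008
gripper_force: 10.2
```

```bash
python3 -m creep '{"translation":[[-15,0,0],[-30,0,0],[-30,0,20],[-10,0,40],[-10,40,20],[-10,40,0],[0,0,0]],"spin":[0,0,0,0,0,0,0],"gripper":[0,0,0,0,0,0,0]}'; python3 -c "
from h import *
for c in ('side','top'):
  for d in nets.pinpoint(c,'starter_tip')[:3]: print(c,d)
  for d in nets.pinpoint(c,'starter_base')[:1]: print(c,d)
I=[]
for c in ('side','top'):
  f=cams.grab_frame(c);u=proj(f,[.55,-.1,.05])[0]
  for t in (.5,): pass
  h=np.array([.607,-.0165,.022]);b=proj(f,h+[.0336,0,.0614])[0]
  M=np.array([[4,0,200-4*u[0]],[0,4,250-4*u[1]]]);im=cv2.warpAffine(f['img'][:,:,::-1].copy(),M,(400,500),flags=2)
  cv2.circle(im,tuple(int(v) for v in b*4+M[:,2]),10,(255,0,255),1);I.append(im)
  print(c,blob(f,'red',[.63,-.017,.083],.083,18))
cv2.imwrite('pics/s5.png',np.hstack(I))
" 2>/dev/null
```

```text
t: 18.0
eef_pos: [0.5177, 0.0654, 0.1472]
ee_rot: [3.14, 0.003, 3.13]
force: [0.4, -0.2, 0.6]
width: 0.0004
gripper_force: 0.0
side {'centre': [0.808, -0.0042, -0.0003], 'confidence': 0.5}
side {'centre': [0.5725, -0.0174, 0.081], 'confidence': 0.39}
side {'centre': [0.6073, -0.0152, -0.0023], 'confidence': 0.82}
top {'centre': [0.3929, -0.1746, 0.0269], 'confidence': 0.3}
top {'centre': [0.4641, -0.2093, 0.0612], 'confidence': 0.23}
top {'centre': [0.517, 0.228, 0.0029], 'confidence': 0.55}
side (array([ 0.64056337, -0.01345133,  0.083     ]), np.int64(38))
top (array([ 0.63985746, -0.01095182,  0.083     ]), np.int64(52))
```

View pics/s5.png

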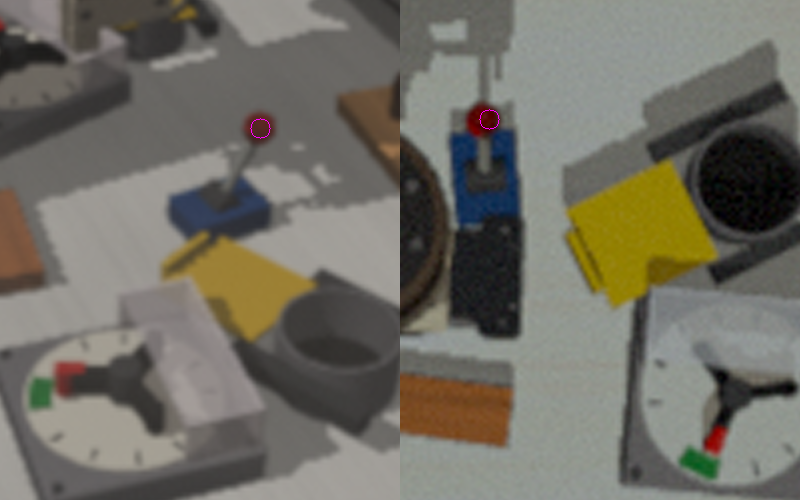

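The lever ball is at x = 0.640 m in both views, where full travel should put it (0.6405 m), and the red arm is still in the band. The robot is touching nothing.

```bash
python3 -c "
from station import arm
print(arm.job_done())"
```

```text
the job is handed in; nothing more can be done
None
```

I wound timer_b (the right one, in front of the open gate) until its red arm pointed into the green band, then pushed the starter lever fully over and handed the job in at about 18 s; no verdict was returned.

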